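Tip two parts bins to find the stamped one and push it over the dispatch line

TASK

One of the two empty blue parts bins has a red stamp under its floor. With the fingertips, tip each bin over away from you onto its far side so that both undersides can be seen, then push the stamped bin, lying as it is, straight ahead until all of it is past the yellow dispatch line. Leave the other bin lying on its side short of the line (its underside still on your side of it), do not grasp or lift either bin, and leave everything else where it is.

Things in the scene. Friction and masses are not known exactly. Their poses are not given: they have to be found in the camera images.
- bin_stamped: Blue open parts bin, empty, 46 mm deep (its x) x 58 wide (y) x 70 high (z); near wall upright, far wall leaning in 14 mm at the top; walls 3 mm, 0.08 to 0.17 kg. Origin: centre of the underside, z to the open top, +x away from the robot within 0.15 rad; starts upright. Under its floor a stamp 38 mm across, red ring and tick on white. Upright, the bins look alike; which is left varies.
- bin_plain: The second bin, same size, look and axes, underside blank. Each has a blank white card on its near face. They stand side by side, some 90 mm between centres. Pushed near the top of the near face, a bin tips about its far bottom edge and past some 40 degrees falls on its far wall: then 45 mm high, 71 mm long, its underside facing the robot and 11 degrees upward, its z axis 101 degrees from vertical.
- dispatch_line: Dispatch line: yellow tape flat on the worktop beyond the bins, 12 mm wide (x), 190 mm long (y). Origin: its middle; x axis away from the robot. Fixed; things slide over it, and the worktop is free for about 85 mm beyond it. To the left of bins and line a dark gear case, 143 mm high, begins at y = 0.055 (x above 0.477).
- pump_housing: Pale pump housing right of bins and line, fixed, 117 mm high, x 0.46 to 0.58, y -0.31 to -0.154. NOTE: solid rack posts over 1 m tall stand between robot and worktop at x 0.25 to 0.335, y 0.087 to 0.15, 0.467 to 0.535 and -0.405 to -0.30. Work through the opening y -0.30 to 0.087; an arm that reaches through another opening must first draw back behind the posts.
- bin_stamped_heel (a point): Middle of this bin's far bottom edge, between underside and far wall: the edge it tips about. It stays on the worktop, and once the bin lies tipped it is the lower edge of the underside, nearest the robot.
- bin_plain_heel (a point): Middle of this bin's far bottom edge, between underside and far wall: the edge it tips about. It stays on the worktop, and once the bin lies tipped it is the lower edge of the underside, nearest the robot.
- bin_stamped_heel_l (a point): Left end (bin's +y) of this bin's far bottom edge, between underside and far wall: the edge it tips about. It stays on the worktop, and once the bin lies tipped it is the lower edge of the underside, nearest the robot.
- bin_stamped_heel_r (a point): Right end (bin's -y) of this bin's far bottom edge, between underside and far wall: the edge it tips about. It stays on the worktop, and once the bin lies tipped it is the lower edge of the underside, nearest the robot.
- core_plug: Bystander: pale core plug with a black band, lying flat, 54 mm across, 20 mm high; origin under its centre.
- core_plug_b: Bystander: a second core plug, 57 mm across, 18 mm high; origin under its centre.
- spring: Bystander: dark coil spring standing up, 31 mm across, 45 mm high; origin under its centre.
- gear: Bystander: small dark gear lying flat, 60 mm across, 16 mm high; origin under its centre.
- pin: Bystander: pale hollow piston pin standing up, 26 mm across, 60 mm high; origin under its centre.
Not all that is in view belongs to the job. Leave any orange look-alike of the bin_plain alone.

How it is judged:
By the outcome, as a careful person would: the job done as asked, in the order asked, and still so for the second after the job is handed in, with the robot touching nothing.
It also fails if it takes over 64 s, if anything falls off the work surface, if the arm or the gripper's body presses on something with over 40 N, if the wrist force passes 120 N, or if a joint passes its speed limit or range.

ROBOT

A 7-joint arm with a two-finger parallel gripper is mounted at the origin on a cart in front of the work surface, level with it; the furniture and walls round the work are solid. World frame = base frame: x ahead of the robot, y to its left, z up, the work surface at z = 0. Lengths are in m, angles in rad, forces in N, time in s.
With the tool pointing down it reaches from about 0.35 to 0.9 m from the base axis. Payload 7.2 kg.
Tool frame: the origin (TCP) lies between the finger pads; the fingertips stand 14 mm ahead of it and the grasp point (between the pads) lies 5 mm behind it; z points along the fingers, x is the direction in which the jaws open and shut, and the axes are right-handed (so a half turn about z gives the same grasp; the last joint's range is limited). The gripper opens to 88 mm and grips with 3 to 60 N. Pads are 20 mm wide; open, the fingers measure 115 mm over their backs; the gripper's body (75 mm by 178 mm) begins 61 mm behind the grasp point.
Start: joints at [-1.256, 0.411, -0.013, 1.596, 0.006, 1.134, -0.082], TCP at [0.233, 0.58, 0.237] pointing down, gripper open.
Joint ranges: [-2.95, 2.95], [-0.29, 1.99], [-1.47, 1.44], [0.14, 2.54], [-1.03, 4.17], [0.13, 1.85], [-2.86, 2.86]. Speed limits (rad/s): [2.39, 2.39, 3.01, 3.01, 3.14, 3.14, 3.14].

INTERFACE

Orientations are given as a unit quaternion [x, y, z, w].
In Python, from cell import sense, read_camera, sign_off gives the robot as it stands.
- The arm moves only by the tool arm_command, never from a script. Its argument "deltas" is text: rows parted by semicolons, each of 5 numbers parted by spaces: the opening, from -1 (shut) to 1 (fully open), then the shift along the tool's x, y, z in m, then the turn about the tool's z in degrees. In form: fingers dx dy dz yaw; .... A call has 1 to 8 rows; each row is the pose to reach, as a shift and turn from the pose commanded when the call began, along the tool's axes at that moment; what a row does not reach only later rows make up. A row lasts 1/12 s, in which the tool goes at most 41.7 mm and 7.16 degrees, less where a joint would pass 70% of its speed; a pose out of reach is approached as far as the arm can. A call with a gripper value outside its range is refused whole. The fingers move at their own pace and stop on an object; the grip force is fixed at half the most. Time passes only in rows, so rows that repeat a pose let the fingers close. It gives the time, the measured TCP pose, the force and the opening at its end, in the units of the state.
- sense(): the state, without advancing time (a new reading comes with each control period).
- read_camera(name): name is "side" or "top"; returns a dict with "color" (480x640x3 uint8, red, green, blue), "depth" (480x640 float32, m along the optical axis (not along the pixel's ray), 0 where there is no reading), "vertical_fov" (degrees; the focal length in pixels is half the picture's height over the tangent of half this angle, whatever the lens; pixels are square), "cx", "cy" (the principal point, pixels), "k1" (the pictures are not rectified: a ray, as slopes to the right and down, at radius r is drawn at 1 + k1 r^2 times it, then the intrinsics apply), "rvec" (rotation vector, rad) and "tvec" (3), from world to camera coordinates, as OpenCV has them. Camera axes: x right, y down, z forward; pixel columns grow to the right and rows downward; lengths in m; the calibration is good to about 2 mm. A picture is of the moment at which its call begins.
- sign_off(): hands the job in, once; it reports no verdict.
The state is a dict: "time": time; "joint_positions": joint angles; "qvel": joint speeds; "effort": joint torques, N m; "tool_pos": TCP position; "tcp_rot": TCP orientation; "contact_force": force on the tool from outside, world axes, zero at the start; "torque": the same for the moment, N m; "finger_gap": opening from 0.0 (shut) to 1.0 (fully open).
Only numpy, scipy, OpenCV 4.12 (cv2) and the standard library are available. Lean on these libraries where they do the work, as an engineer would, in place of code of your own. Each camera call takes 0.05 s, during which the arm holds its last target. There are 200 camera calls.

## Working session

There is one attempt and no reset: what is moved stays moved. The work goes in short steps, Python scripts to look and compute and a tool call to move; the robot and the scene stay as the last step left them, time stands still between calls to the robot, and variables do not carry over. Pictures are saved under pics/ and viewed, about 8 in all and at most 12, crops included, and the job is handed in when it is done.

Besides the shell and the picture viewer there is one more tool, called after "Call:" as name(argument=value, ...) on one line, values as JSON. arm_command: Moves the arm, as the interface text tells. Its arguments: {"type":"object","properties":{"deltas":{"type":"string"}},"required":["deltas"]}

```bash
mkdir -p pics; cat > h.py <<'E'
import numpy as np, cv2
from cell import sense, read_camera, sign_off
def cam(n):
    c=read_camera(n); f=240/np.tan(np.radians(c["vertical_fov"])/2)
    c["f"]=f; c["R"]=cv2.Rodrigues(np.array(c["rvec"],float))[0]; c["t"]=np.array(c["tvec"],float); return c
def slopes(c,uv):
    d=(np.atleast_2d(uv).astype(float)-[c["cx"],c["cy"]])/c["f"]; s=d.copy()
    for _ in range(20): s=d/(1+c["k1"]*(s**2).sum(1,keepdims=True))
    return s
def plane(c,uv,z=0.):
    s=slopes(c,uv); r=np.c_[s,np.ones(len(s))]@c["R"]; o=-c["R"].T@c["t"]
    return o+r*((z-o[2])/r[:,2])[:,None]
def cloud(c):
    v,u=np.mgrid[:480,:640]; s=slopes(c,np.c_[u.ravel(),v.ravel()]); d=c["depth"].ravel()[:,None]
    p=(np.c_[s,np.ones(len(s))]*d-c["t"])@c["R"]; p[d[:,0]==0]=np.nan; return p.reshape(480,640,3)
def save(c,n,crop=None,k=1):
    im=c["color"][...,::-1]
    if crop: im=im[crop[1]:crop[3],crop[0]:crop[2]]
    cv2.imwrite(n,cv2.resize(im,None,fx=k,fy=k,interpolation=cv2.INTER_CUBIC))
E
python3 - <<'E'
from h import *
for n in("top","side"):
    c=cam(n); save(c,f"pics/{n}0.png"); print(n,-c["R"].T@c["t"],c["R"][2],c["f"],c["k1"])
    P=cloud(c); h=cv2.cvtColor(c["color"],cv2.COLOR_RGB2HSV)
    for nm,lo,hi in(("blue",(95,90,40),(130,255,255)),("yellow",(22,110,90),(36,255,255))):
        m=cv2.inRange(h,lo,hi); k,l,st,ce=cv2.connectedComponentsWithStats(m)
        for i in range(1,k):
            if st[i,4]>60:
                q=P[l==i]; print(nm,st[i],np.nanpercentile(q,2,axis=0).round(3),np.nanpercentile(q,98,axis=0).round(3))
s=sense();print(s)
E
```

```text
top [ 0.34250884 -0.08497059  0.86001421] [ 0.20256754 -0.02526397 -0.97894235] 526.1703314547832 -0.1438755330596078
blue [291 250  40  28 993] [ 0.445 -0.124 -0.001] [ 0.489 -0.064  0.071]
blue [ 231  266   43   29 1056] [ 0.428 -0.03  -0.001] [0.472 0.032 0.071]
yellow [547 170  32  20 248] [ 0.776 -1.076 -0.869] [ 0.841 -0.963 -0.852]
yellow [ 222  211  116   21 1230] [ 0.538 -0.141 -0.003] [0.556 0.045 0.003]
yellow [398 289  28  24 265] [ 0.375 -0.272 -0.   ] [ 0.41  -0.232  0.008]
yellow [352 302  19  15  64] [ 0.375 -0.181  0.001] [ 0.399 -0.154  0.007]
yellow [179 315   6  17  88] [ 0.376  0.105 -0.   ] [0.404 0.129 0.07 ]
side [ 0.84220527 -0.46900715  0.74390545] [-0.36058503  0.40753089 -0.83898571] 474.68768627465215 -0.12721423448371502
blue [ 286  149   65   79 2631] [ 0.432 -0.124  0.002] [0.493 0.026 0.071]
yellow [317 197  70  64 598] [ 0.541 -0.14  -0.002] [0.555 0.042 0.003]
{'time': 0.1, 'joint_positions': array([-1.25619724,  0.41183566, -0.01270478,  1.59693199,  0.00562012,
        1.13434342, -0.08220007]), 'qvel': array([-0.00043402, -0.00197296,  0.00032249, -0.00304539, -0.00046855,
       -0.00161361, -0.0008865 ]), 'effort': array([ 2.17241446e-03, -5.89093494e+01,  6.43257145e-01, -2.91708881e+01,
       -5.38192748e-02,  1.46718527e-02,  2.67275021e-05]), 'tool_pos': array([0.23332985, 0.57933948, 0.23589502]), 'tcp_rot': array([ 8.28701898e-01,  5.59689748e-01, -5.76912226e-04,  4.65632970e-04]), 'contact_force': array([ 1.19413573, -0.06494974,  0.03982667]), 'torque': array([-0.0224833 ,  0.02823614,  0.00878969]), 'finger_gap': 1.0031572410136553}
```

View pics/top0.png

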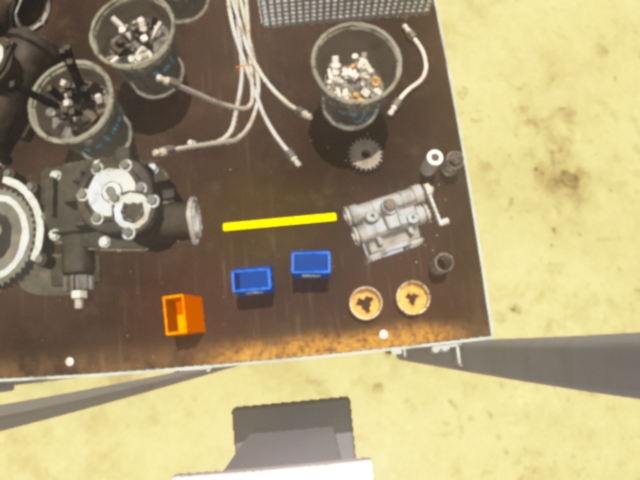

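View pics/side0.png

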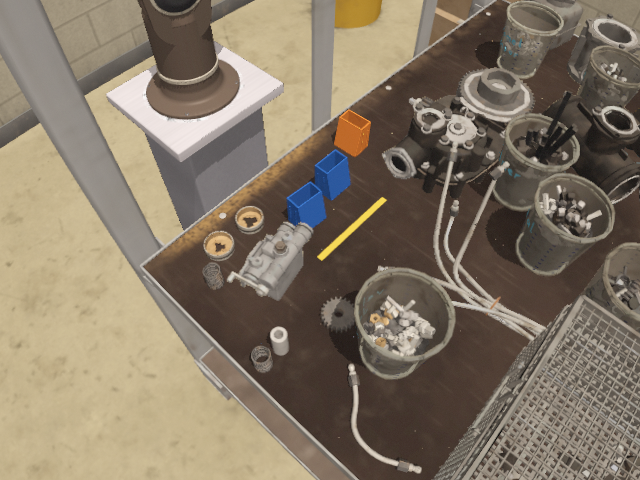

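Two blue bins: left at top (251,280), about x .428–.472, y 0; right at (311,263), about x .445–.489, y −.094. The orange box at (183,315) is the look-alike, to be left alone. The yellow line is at (280,221), about x .547. The arm is outside the opening, so first I draw back radially.

Call:
arm_command(deltas="-1 -0.035 0 0 0; -1 -0.07 0 0 0; -1 -0.105 0 0 7; -1 -0.14 0 0 14; -1 -0.175 0 0 21; -1 -0.21 0 0 28; -1 -0.245 0 0 35; -1 -0.28 0 0 42")

```text
time: 0.77
tool_pos: [0.1282, 0.3182, 0.2362]
tcp_rot: [0.975, 0.223, -0.0, 0.0]
contact_force: [-0.7, -0.6, -0.1]
finger_gap: 0.434
```

```bash
python3 - <<'E'
from h import *
from scipy.optimize import least_squares
s=sense();print(s["time"],s["joint_positions"].round(3),s["tool_pos"].round(3),np.hypot(*s["tool_pos"][:2]).round(3),s["contact_force"].round(1))
E
```

```text
0.7667 [-1.325 -0.089 -0.004  2.203 -0.     1.027 -0.88 ] [0.128 0.318 0.236] 0.343 [-0.7 -0.6 -0.1]
```

```bash
cat >> h.py <<'E'
def rows(W,pos=None,ang=None):
    """W: list of (x,y,z,angle deg of tool x). prints tool-frame rows"""
    s=sense(); q=s["tcp_rot"]; a=2*np.arctan2(q[1],q[0]) if ang is None else np.radians(ang)
    p=s["tool_pos"] if pos is None else np.array(pos)
    X=np.array([np.cos(a),np.sin(a),0]); Y=np.array([np.sin(a),-np.cos(a),0])
    out=[]
    for x,y,z,t in W:
        d=np.array([x,y,z])-p; out.append(f"-1 {d@X:.3f} {d@Y:.3f} {-d[2]:.3f} {-((t-np.degrees(a)+180)%360-180):.0f}")
    print("from",p.round(4),np.degrees(a).round(1)); print("; ".join(out))
E
python3 - <<'E'
from h import *
p0=sense()["tool_pos"]; p1=np.array([.215*np.cos(1),.215*np.sin(1),.17])
rows([(*(p0+(p1-p0)*min(1,k/6)),25.8-7*k) for k in range(1,9)])
W=[]
for a in np.linspace(1,.0,9)[1:]: W.append((.215*np.cos(a),.215*np.sin(a),.17,np.degrees(a)-90))
rows(W,p1,-30.2)
E
```

```text
from [0.1282 0.3182 0.2362] 25.7
-1 -0.012 0.020 0.011 7; -1 -0.023 0.039 0.022 14; -1 -0.035 0.059 0.033 21; -1 -0.047 0.079 0.044 28; -1 -0.059 0.099 0.055 35; -1 -0.070 0.118 0.066 42; -1 -0.070 0.118 0.066 49; -1 -0.070 0.118 0.066 56
from [0.1162 0.1809 0.17  ] -30.2
-1 0.027 0.003 -0.000 10; -1 0.053 0.009 -0.000 17; -1 0.078 0.018 -0.000 24; -1 0.102 0.031 -0.000 31; -1 0.124 0.046 -0.000 38; -1 0.144 0.064 -0.000 45; -1 0.161 0.084 -0.000 53; -1 0.176 0.107 -0.000 60
```

Call:
arm_command(deltas="-1 -0.012 0.020 0.011 7; -1 -0.023 0.039 0.022 14; -1 -0.035 0.059 0.033 21; -1 -0.047 0.079 0.044 28; -1 -0.059 0.099 0.055 35; -1 -0.070 0.118 0.066 42; -1 -0.070 0.118 0.066 49; -1 -0.070 0.118 0.066 56")

```text
time: 1.43
tool_pos: [0.1175, 0.1817, 0.17]
tcp_rot: [0.965, -0.262, -0.0, 0.0]
contact_force: [-0.9, 0.0, -0.2]
finger_gap: 0.003
```

```bash
python3 - <<'E'
from h import *
s=sense();print(s["time"],s["joint_positions"].round(3),s["tool_pos"].round(3),np.hypot(*s["tool_pos"][:2]).round(3),s["contact_force"].round(1))
W=[]
for a in np.linspace(1,.0,9)[1:]: W.append((.215*np.cos(a),.215*np.sin(a),.17,np.degrees(a)-90))
rows(W)
E
```

```text
1.4333 [-1.12  -0.26  -0.082  2.512 -0.027  0.891 -1.711] [0.117 0.182 0.17 ] 0.216 [-0.9  0.  -0.2]
from [0.1175 0.1817 0.17  ] -30.3
-1 0.026 0.004 0.000 10; -1 0.052 0.010 0.000 17; -1 0.077 0.020 0.000 24; -1 0.101 0.032 0.000 31; -1 0.123 0.047 0.000 38; -1 0.143 0.065 0.000 45; -1 0.161 0.085 0.000 53; -1 0.176 0.108 0.000 60
```

Call:
arm_command(deltas="-1 0.026 0.004 0 7; -1 0.052 0.010 0 14; -1 0.077 0.020 0 21; -1 0.101 0.032 0 28; -1 0.123 0.047 0 35")

```text
time: 1.85
tool_pos: [0.2017, 0.0802, 0.1708]
tcp_rot: [0.842, -0.539, 0.0, -0.0]
contact_force: [0.5, -0.8, 0.4]
finger_gap: 0.001
```

```bash
python3 - <<'E'
from h import *
s=sense();print(s["time"],s["joint_positions"].round(3),s["tool_pos"].round(3),np.hypot(*s["tool_pos"][:2]).round(3),s["contact_force"].round(1))
W=[]
for a in np.linspace(.375,-.45,8)[1:]: W.append((.215*np.cos(a),.215*np.sin(a),.17,np.degrees(a)-90))
rows(W)
E
```

```text
1.85 [-0.717 -0.282  0.09   2.519  0.032  0.902 -1.789] [0.202 0.08  0.171] 0.217 [ 0.5 -0.8  0.4]
from [0.2017 0.0802 0.1708] -65.2
-1 0.026 0.005 0.001 10; -1 0.050 0.011 0.001 17; -1 0.074 0.020 0.001 24; -1 0.097 0.031 0.001 30; -1 0.118 0.045 0.001 37; -1 0.137 0.062 0.001 44; -1 0.154 0.080 0.001 51
```

Call:
arm_command(deltas="-1 0.026 0.005 0 5; -1 0.050 0.011 0 5; -1 0.074 0.020 0 5; -1 0.097 0.031 0 0; -1 0.118 0.045 0 -7; -1 0.130 0.055 0 -14; -1 0.130 0.055 0 -21")

```text
time: 2.43
tool_pos: [0.2053, -0.0618, 0.1705]
tcp_rot: [0.916, -0.4, -0.0, 0.0]
contact_force: [-0.4, 0.2, -0.2]
finger_gap: 0.002
```

```bash
python3 - <<'E'
from h import *
s=sense();print(s["time"],s["joint_positions"].round(3),s["tool_pos"].round(3),s["contact_force"].round(1))
for n in("top","side"):
    c=cam(n); P=cloud(c); h=cv2.cvtColor(c["color"],cv2.COLOR_RGB2HSV); save(c,f"pics/{n}1.png")
    m=cv2.inRange(h,(95,90,40),(130,255,255))>0
    for lo,hi in((-.2,-.05),(-.045,.06)):
        q=P[m&(P[...,2]>.064)&(P[...,1]>lo)&(P[...,1]<hi)][:,:2].astype(np.float32)
        if len(q)>20: print(n,len(q),cv2.minAreaRect(q),cv2.boxPoints(cv2.minAreaRect(q)).round(3).tolist())
    if n=="top":
        m=cv2.inRange(h,(22,110,90),(36,255,255)); m[:190]=0;m[250:]=0
        u,v=np.nonzero(m)[::-1]; q=plane(c,np.c_[u,v])[:,:2].astype(np.float32); print("line",cv2.boxPoints(cv2.minAreaRect(q)).round(3).tolist())
E
```

```text
2.4333 [-0.07  -0.29   0.106  2.524  0.038  0.906 -0.816] [ 0.205 -0.062  0.17 ] [-0.4  0.2 -0.2]
top 259 ((0.5676758289337158, -0.12672287225723267), (0.06277304142713547, 0.265931636095047), 71.80493927001953) [[0.4320000112056732, -0.11500000208616257], [0.6840000152587891, -0.1979999989271164], [0.7039999961853027, -0.1379999965429306], [0.45100000500679016, -0.054999999701976776]]
top 248 ((0.44403594732284546, -0.0008663050830364227), (0.058798372745513916, 0.033378731459379196), 89.89507293701172) [[0.4269999861717224, -0.029999999329447746], [0.460999995470047, -0.029999999329447746], [0.460999995470047, 0.028999999165534973], [0.4269999861717224, 0.028999999165534973]]
line [[0.5370000004768372, 0.04899999871850014], [0.5379999876022339, -0.5260000228881836], [0.5569999814033508, -0.5260000228881836], [0.5559999942779541, 0.04899999871850014]]
side 258 ((0.4648715555667877, -0.09385737776756287), (0.06038786843419075, 0.036258041858673096), 85.59349822998047) [[0.4440000057220459, -0.12300000339746475], [0.48100000619888306, -0.125], [0.48500001430511475, -0.06499999761581421], [0.4490000009536743, -0.06199999898672104]]
side 248 ((0.44676873087882996, -0.0011289510875940323), (0.061136625707149506, 0.03491700440645218), 89.79080963134766) [[0.42899999022483826, -0.03200000151991844], [0.46399998664855957, -0.03200000151991844], [0.46399998664855957, 0.028999999165534973], [0.42899999022483826, 0.029999999329447746]]
```

```bash
python3 - <<'E'
from h import *
p=sense()["tool_pos"]; g=np.array([.41,-.09,.077])
W=[]
for k in range(1,9):
    f=min(1,k/7); q=p+(g-p)*f; q[2]=[.17,.17,.16,.14,.12,.10,.085,.077][k-1]; W.append((*q,min(-4,-47.2+7*k)))
rows(W)
rows([(.41+.012*k*.9976,-.09-.012*k*.07,.077,-4) for k in range(1,9)],g,-4)
E
```

```text
from [ 0.2057 -0.0607  0.1705] -47.3
-1 0.023 -0.019 0.001 -7; -1 0.046 -0.037 0.001 -14; -1 0.069 -0.056 0.011 -21; -1 0.091 -0.074 0.031 -28; -1 0.114 -0.093 0.051 -35; -1 0.137 -0.112 0.071 -42; -1 0.160 -0.130 0.086 -43; -1 0.160 -0.130 0.094 -43
from [ 0.41  -0.09   0.077] -4.0
-1 0.012 0.000 -0.000 -0; -1 0.024 0.000 -0.000 -0; -1 0.036 0.000 -0.000 -0; -1 0.048 0.000 -0.000 -0; -1 0.060 0.000 -0.000 -0; -1 0.072 0.000 -0.000 -0; -1 0.084 0.000 -0.000 -0; -1 0.096 0.000 -0.000 -0
```

Call:
arm_command(deltas="-1 0.023 -0.019 0.001 -7; -1 0.046 -0.037 0.001 -14; -1 0.069 -0.056 0.011 -21; -1 0.091 -0.074 0.031 -28; -1 0.114 -0.093 0.051 -35; -1 0.137 -0.112 0.071 -42; -1 0.160 -0.130 0.086 -43; -1 0.160 -0.130 0.094 -43")

```text
time: 3.2
tool_pos: [0.4154, -0.0884, 0.0747]
tcp_rot: [0.999, -0.038, 0.001, 0.0]
contact_force: [0.4, -0.3, 0.5]
finger_gap: 0.006
```

```bash
python3 - <<'E'
from h import *
s=sense();print(s["time"],s["joint_positions"].round(3),s["tool_pos"].round(3),s["tcp_rot"].round(3),s["contact_force"].round(1))
c=cam("side"); save(c,"pics/side2.png",(200,80,400,260),3)
E
```

```text
3.2 [-0.1    0.314  0.23   2.237 -0.124  0.6    0.146] [ 0.415 -0.088  0.075] [ 0.999 -0.038  0.001  0.   ] [ 0.4 -0.3  0.5]
```

View pics/side2.png

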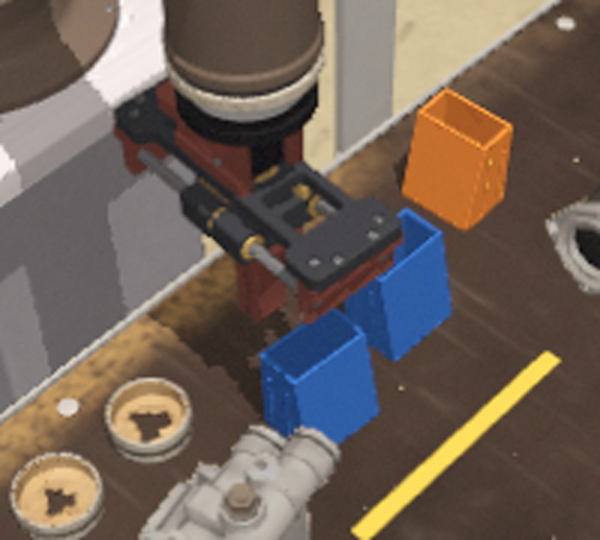

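The crop shows the closed fingers just in front of the right bin's near face, at crop (300,320). I push it now.

Call:
arm_command(deltas="-1 0.010 0 0 0; -1 0.020 0 0 0; -1 0.030 0 0 0; -1 0.040 0 0 0; -1 0.048 0 0 0; -1 0.056 0 0 0; -1 0.064 0 0 0; -1 0.070 0 0 0")

```text
time: 3.92
tool_pos: [0.4813, -0.0944, 0.0769]
tcp_rot: [0.999, -0.037, 0.0, 0.0]
contact_force: [0.2, -0.3, 1.1]
finger_gap: 0.004
```

```bash
python3 - <<'E'
from h import *
s=sense();print(s["time"],s["tool_pos"].round(3),s["contact_force"].round(1))
c=cam("side"); save(c,"pics/side3.png",(230,100,400,240),3)
P=cloud(c); h=cv2.cvtColor(c["color"],cv2.COLOR_RGB2HSV); m=cv2.inRange(h,(95,90,40),(130,255,255))>0
for lo,hi in((-.2,-.05),(-.045,.06)):
    q=P[m&(P[...,1]>lo)&(P[...,1]<hi)&(P[...,0]<.7)]; print(len(q),np.percentile(q,[1,99],axis=0).round(3).tolist())
E
```

```text
3.9167 [ 0.481 -0.094  0.077] [ 0.2 -0.3  1.1]
784 [[0.461, -0.128, 0.0], [0.539, -0.069, 0.185]]
247 [[0.431, -0.031, 0.004], [0.483, 0.028, 0.072]]
```

View pics/side3.png

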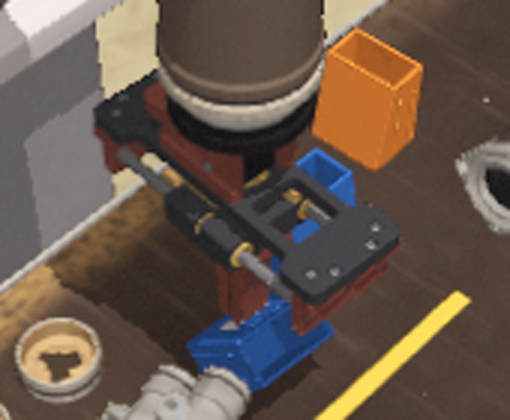

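The right bin, at crop (265,345), is well tilted about its heel and still against the fingertip. I continue the push.

Call:
arm_command(deltas="-1 0.008 0 0 0; -1 0.016 0 0 0; -1 0.022 0 0 0; -1 0.022 0 0 0; -1 0.022 0 0 0; -1 0 0 -0.02 0; -1 -0.04 0 -0.02 0; -1 -0.08 0 -0.02 0")

```text
time: 4.63
tool_pos: [0.3997, -0.0884, 0.0969]
tcp_rot: [0.999, -0.037, 0.001, 0.0]
contact_force: [0.1, 0.3, -0.3]
finger_gap: 0.006
```

```bash
python3 - <<'E'
from h import *
s=sense();print(s["time"],s["joint_positions"].round(2),s["tool_pos"].round(3),s["contact_force"].round(1))
c=cam("side"); save(c,"pics/side4.png",(230,100,400,240),3)
P=cloud(c); h=cv2.cvtColor(c["color"],cv2.COLOR_RGB2HSV); m=cv2.inRange(h,(95,90,40),(130,255,255))>0
for lo,hi in((-.2,-.05),(-.045,.06)):
    q=P[m&(P[...,1]>lo)&(P[...,1]<hi)&(P[...,0]<.7)&(P[...,2]<.1)]; print(len(q),np.percentile(q,[1,99],axis=0).round(3).tolist())
p=s["tool_pos"]; g=np.array([.393,-.003,.077])
rows([(*(p+(g-p)*min(1,k/5)),min(0,-4+k)) for k in range(1,7)])
E
```

```text
4.6333 [-0.11  0.25  0.24  2.25 -0.1   0.65  0.13] [ 0.4   -0.088  0.097] [ 0.1  0.3 -0.3]
1249 [[0.503, -0.131, -0.0], [0.572, -0.069, 0.046]]
1322 [[0.431, -0.032, 0.001], [0.476, 0.027, 0.071]]
from [ 0.3881 -0.0878  0.0949] -4.4
-1 0.009 -0.017 0.002 -1; -1 0.006 -0.034 0.006 -2; -1 0.004 -0.051 0.010 -3; -1 0.001 -0.068 0.014 -4; -1 -0.002 -0.085 0.018 -4; -1 -0.002 -0.085 0.018 -4
```

Right bin now lies flat: 46 mm high, x .503–.572, clear of the tool. Before moving to the left bin, I check the arm's clearance to the post.

```bash
python3 - <<'E'
from h import *
for n in("top","side"):
    c=cam(n); P=cloud(c); 
    for x in np.arange(.20,.42,.03):
        q=P[(abs(P[...,0]-x)<.015)&(P[...,2]>.12)&(P[...,1]<.3)&(P[...,1]>-.28)]
        if len(q): 
            a=q[q[:,1]<.083]
            if len(a): print(n,x.round(2),len(a),a[:,1].min().round(3),a[:,1].max().round(3),"z",a[:,2].min().round(2),a[:,2].max().round(2))
    if n=="top": save(c,"pics/top5.png",(180,190,400,350),3)
E
```

```text
top 0.29 8753 -0.114 -0.022 z 0.56 0.65
top 0.32 11513 -0.12 -0.027 z 0.52 0.63
top 0.35 7417 -0.138 -0.033 z 0.45 0.59
top 0.38 5854 -0.144 -0.033 z 0.46 0.55
top 0.41 4257 -0.145 -0.033 z 0.45 0.51
side 0.29 1 -0.088 -0.088 z 0.2 0.2
side 0.32 365 -0.118 -0.085 z 0.16 0.21
side 0.35 218 -0.128 -0.096 z 0.17 0.41
side 0.38 971 -0.145 -0.096 z 0.12 0.44
side 0.41 3635 -0.148 -0.055 z 0.12 0.45
```

View pics/top5.png

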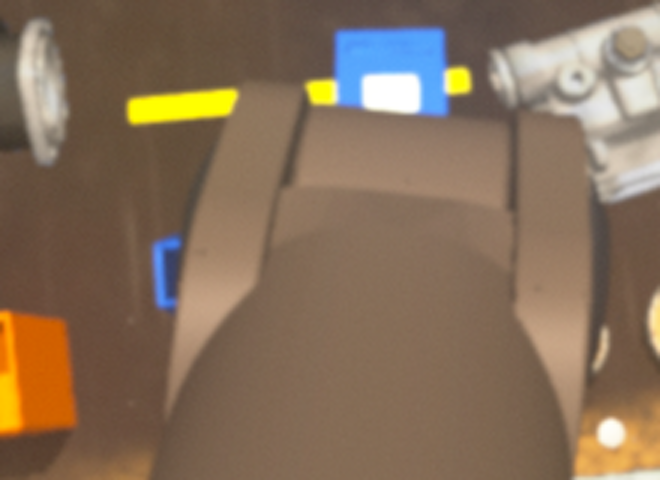

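The right bin lies at crop (390,70) with its card up. The forearm spans y −.114 to −.022, so it will clear the post at y .087 when shifted about 85 mm left. Moving to the left bin.

Call:
arm_command(deltas="-1 0.009 -0.017 0.002 -1; -1 0.006 -0.034 0.006 -2; -1 0.004 -0.051 0.010 -3; -1 0.001 -0.068 0.014 -4; -1 -0.002 -0.085 0.018 -4; -1 -0.002 -0.085 0.018 -4")

```text
time: 5.28
tool_pos: [0.4052, -0.0006, 0.0782]
tcp_rot: [1.0, -0.0, -0.0, -0.0]
contact_force: [0.2, 0.2, 0.6]
finger_gap: 0.003
```

Call:
arm_command(deltas="-1 0.010 0 0 0; -1 0.022 0 0 0; -1 0.034 0 0 0; -1 0.042 0 0 0; -1 0.050 0 0 0; -1 0.058 0 0 0; -1 0.066 0 0 0; -1 0.074 0 0 0")

```text
time: 5.95
tool_pos: [0.4794, -0.0041, 0.0786]
tcp_rot: [1.0, -0.002, 0.0, 0.0]
contact_force: [-0.1, 0.7, 0.6]
finger_gap: 0.008
```

```bash
cat >> h.py <<'E'
def bins():
    c=cam("side"); P=cloud(c); h=cv2.cvtColor(c["color"],cv2.COLOR_RGB2HSV); m=cv2.inRange(h,(95,90,40),(130,255,255))>0
    for lo,hi in((-.2,-.05),(-.045,.06)):
        q=P[m&(P[...,1]>lo)&(P[...,1]<hi)&(P[...,0]<.7)&(P[...,2]<.1)]; print(len(q),np.percentile(q,[1,99],axis=0).round(3).tolist())
    s=sense();print(s["time"],s["joint_positions"].round(2),s["tool_pos"].round(3),s["tcp_rot"].round(3),s["contact_force"].round(1))
    return c
E
python3 -c "
from h import *
bins()"
```

```text
1247 [[0.503, -0.131, 0.0], [0.572, -0.07, 0.046]]
1140 [[0.462, -0.032, 0.001], [0.535, 0.027, 0.068]]
6.0 [-0.24  0.38  0.18  2.1  -0.11  0.66  0.01] [ 0.481 -0.004  0.079] [ 1.    -0.002  0.001  0.   ] [2.7 0.3 0.4]
```

Call:
arm_command(deltas="-1 0 0 0 0; -1 0 0 -0.02 0; -1 -0.035 0 -0.04 0; -1 -0.07 0 -0.07 0; -1 -0.10 0.04 -0.10 0; -1 -0.10 0.08 -0.10 0; -1 -0.10 0.12 -0.10 0; -1 -0.10 0.16 -0.10 0")

```text
time: 6.67
tool_pos: [0.3772, -0.1548, 0.1798]
tcp_rot: [1.0, -0.001, 0.001, -0.0]
contact_force: [0.1, 1.2, 0.4]
finger_gap: 0.007
```

Call:
arm_command(deltas="-1 0 0.03 0 0; -1 0 0.05 0 0; -1 0 0.05 0 0")

```text
time: 6.92
tool_pos: [0.377, -0.2076, 0.1788]
tcp_rot: [1.0, -0.005, 0.0, 0.001]
contact_force: [0.3, -0.9, -0.4]
finger_gap: 0.004
```

```bash
python3 - <<'E'
from h import *
bins()
c=cam("top"); save(c,"pics/top6.png",(200,190,380,320),4)
h=cv2.cvtColor(c["color"],cv2.COLOR_RGB2HSV)
m=cv2.inRange(h,(0,90,60),(9,255,255))|cv2.inRange(h,(170,90,60),(180,255,255))
m[:190]=0;m[320:]=0
v,u=np.nonzero(m); print("red",len(u),u.mean() if len(u) else 0,v.mean() if len(v) else 0)
m=cv2.inRange(h,(22,110,90),(36,255,255)); m[:195]=0;m[245:]=0;m[:,360:]=0
v,u=np.nonzero(m); p=plane(c,np.c_[u,v])
for a,b in((-.15,-.1),(-.1,-.07),(-.07,-.03),(-.03,.01),(.01,.05)):
    q=p[(p[:,1]>a)&(p[:,1]<b)]; print(a,b,len(q),q[:,0].min().round(4) if len(q) else 0,q[:,0].max().round(4)if len(q) else 0)
E
```

```text
1248 [[0.503, -0.131, 0.0], [0.572, -0.07, 0.046]]
1224 [[0.482, -0.033, -0.0], [0.554, 0.028, 0.046]]
6.9667 [ 0.01  0.14  0.41  2.14 -0.07  0.88  0.46] [ 0.377 -0.205  0.178] [ 1.    -0.004 -0.     0.   ] [ 0.5  0.7 -0.6]
red 388 209.31185567010309 282.0541237113402
-0.15 -0.1 74 0.5384 0.5547
-0.1 -0.07 0 0 0
-0.07 -0.03 209 0.5386 0.5551
-0.03 0.01 0 0 0
0.01 0.05 86 0.5384 0.5545
```

View pics/top6.png

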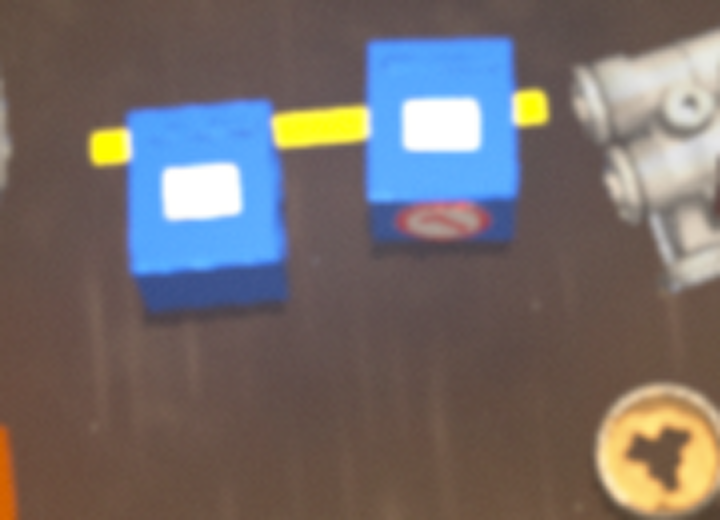

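The red ring and tick are on the right bin's underside at crop (443,220). The left bin's underside at crop (215,290) is blank, so the right bin is bin_stamped. Next I measure its heel and the free space ahead.

```bash
python3 - <<'E'
from h import *
c=cam("top"); h=cv2.cvtColor(c["color"],cv2.COLOR_RGB2HSV)
m=cv2.inRange(h,(95,90,20),(130,255,255)); k,l,st,ce=cv2.connectedComponentsWithStats(m)
for i in range(1,k):
    if st[i,4]>300:
        L=[]
        for u in range(st[i,0]+4,st[i,0]+st[i,2]-3):
            v=np.nonzero(l[:,u]==i)[0].max(); L.append(plane(c,[u,v+.5])[0])
        L=np.array(L); L=L[L[:,0]<.53]; print(st[i],"heel x",np.median(L[:,0]).round(4),"y",L[:,1].min().round(4),L[:,1].max().round(4),"slope",np.polyfit(L[:,1],L[:,0],1)[0].round(3))
P=cloud(c); q=P[(P[...,1]>-.15)&(P[...,1]<-.05)&(P[...,0]>.59)&(P[...,0]<.8)&(P[...,2]>.006)]; print(q[:,0].min(), np.percentile(q,[0,5,50],axis=0).round(3).tolist())
print(plane(c,[[298,163],[307,116]]).round(3))
h=.0; s=sense(); p=s["tool_pos"]
E
```

```text
[ 291  199   39   51 1419] heel x 0.5096 y -0.1212 -0.07 slope 0.094
[ 231  215   41   53 1646] heel x 0.4757 y -0.0233 0.0309 slope 0.044
0.6378797698641164 [[0.638, -0.15, 0.006], [0.658, -0.149, 0.01], [0.734, -0.133, 0.079]]
[[ 0.646 -0.088  0.   ]
 [ 0.732 -0.112  0.   ]]
```

```bash
python3 - <<'E'
from h import *
p=sense()["tool_pos"]; g=np.array([.445,-.093,.178])
W=[(*(p+(g-p)*k/4),-k*1.25) for k in range(1,5)]+[(.445,-.093,z,-5) for z in(.14,.10,.06,.04)]
rows(W)
E
```

```text
from [ 0.3774 -0.2029  0.1782] -0.3
-1 0.017 -0.028 0.000 1; -1 0.034 -0.055 0.000 2; -1 0.050 -0.083 0.000 3; -1 0.067 -0.110 0.000 5; -1 0.067 -0.110 0.038 5; -1 0.067 -0.110 0.078 5; -1 0.067 -0.110 0.118 5; -1 0.067 -0.110 0.138 5
```

Call:
arm_command(deltas="-1 0.017 -0.028 0 1; -1 0.034 -0.055 0 2; -1 0.050 -0.083 0 3; -1 0.067 -0.110 0 5; -1 0.067 -0.110 0.038 5; -1 0.067 -0.110 0.078 5; -1 0.067 -0.110 0.118 5; -1 0.067 -0.110 0.138 5")

```text
time: 7.73
tool_pos: [0.4431, -0.0914, 0.0371]
tcp_rot: [0.999, -0.044, -0.002, -0.0]
contact_force: [-0.8, 0.0, -0.0]
finger_gap: 0.002
```

Call:
arm_command(deltas="-1 0 0 0 0; -1 0.008 0 0 0; -1 0.016 0 0 0; -1 0.024 0 0 0; -1 0.030 0 0 0; -1 0.036 0 0 0; -1 0.042 0 0 0; -1 0.048 0 0 0")

```text
time: 8.4
tool_pos: [0.4937, -0.0984, 0.041]
tcp_rot: [0.999, -0.046, 0.0, -0.0]
contact_force: [-4.2, 0.9, 4.4]
finger_gap: 0.005
```

```bash
python3 - <<'E'
from h import *
c=bins(); save(c,"pics/side7.png",(240,110,400,270),3)
E
```

```text
1077 [[0.507, -0.132, -0.0], [0.575, -0.074, 0.045]]
672 [[0.481, -0.032, 0.0], [0.554, 0.053, 0.046]]
8.45 [-0.11  0.49  0.26  2.07 -0.21  0.6   0.21] [ 0.495 -0.099  0.041] [ 0.999 -0.046  0.    -0.   ] [0.4 0.1 1.8]
```

View pics/side7.png

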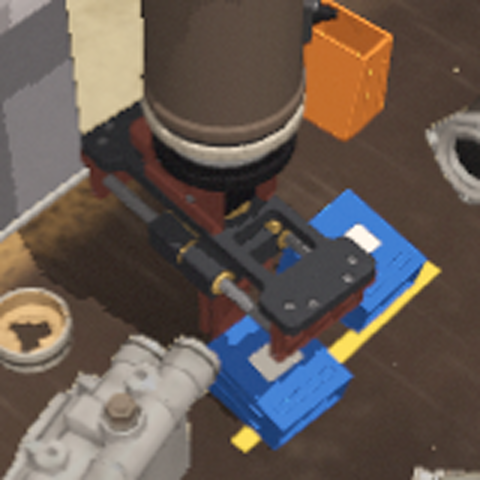

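The fingertip is in contact and the stamped bin is sliding; it still overlaps the line at crop (290,400). I continue.

Call:
arm_command(deltas="-1 0.006 0 0 0; -1 0.012 0 0 0; -1 0.018 0 0 0; -1 0.024 0 0 0; -1 0.030 0 0 0; -1 0.036 0 0 0; -1 0.042 0 0 0; -1 0.048 0 0 0")

```text
time: 9.12
tool_pos: [0.5415, -0.1029, 0.0405]
tcp_rot: [0.999, -0.046, -0.0, -0.0]
contact_force: [-3.5, -0.1, 2.7]
finger_gap: 0.005
```

```bash
python3 - <<'E'
from h import *
c=bins(); P=cloud(c); h=cv2.cvtColor(c["color"],cv2.COLOR_RGB2HSV); m=cv2.inRange(h,(95,90,40),(130,255,255))>0
q=P[m&(P[...,1]<-.05)&(P[...,1]>-.16)&(P[...,2]<.1)&(P[...,0]<.7)].astype(np.float32)[:,:2]; print(cv2.minAreaRect(q))
E
```

```text
1181 [[0.55, -0.136, -0.0], [0.623, -0.078, 0.046]]
429 [[0.501, -0.032, 0.0], [0.554, 0.054, 0.043]]
9.1667 [-0.1   0.55  0.26  1.96 -0.22  0.66  0.21] [ 0.543 -0.103  0.041] [ 0.999 -0.046  0.001  0.   ] [ 0.5 -0.1  0.1]Traceback (most recent call last):
  File "<stdin>", line 3, in <module>
cv2.error: OpenCV(4.12.0) /io/opencv/modules/imgproc/src/convhull.cpp:143: error: (-215:Assertion failed) total >= 0 && (depth == CV_32F || depth == CV_32S) in function 'convexHull'
```

Call:
arm_command(deltas="-1 0.006 0 0 0; -1 0.012 0 0 0; -1 0.017 0 0 0; -1 0.017 0 0 0; -1 -0.01 0 0 0; -1 -0.05 0 0 0; -1 -0.09 0 0 0; -1 -0.10 0 -0.04 0")

```text
time: 9.83
tool_pos: [0.4302, -0.0925, 0.0748]
tcp_rot: [0.999, -0.046, -0.008, -0.0]
contact_force: [-1.0, 1.2, -0.2]
finger_gap: 0.007
```

Call:
arm_command(deltas="-1 0 0 -0.04 0; -1 -0.03 0 -0.08 0; -1 -0.06 0.04 -0.1 0; -1 -0.06 0.07 -0.1 0; -1 -0.06 0.10 -0.1 0; -1 -0.06 0.10 -0.1 0")

```text
time: 10.33
tool_pos: [0.3722, -0.1932, 0.1823]
tcp_rot: [0.999, -0.049, 0.003, 0.001]
contact_force: [-0.4, -0.5, -0.3]
finger_gap: 0.008
```

```bash
python3 - <<'E'
from h import *
bins(); c=cam("top"); save(c,"pics/top8.png",(200,170,380,300),4)
h=cv2.cvtColor(c["color"],cv2.COLOR_RGB2HSV)
m=cv2.inRange(h,(22,110,90),(36,255,255)); m[:195]=0;m[245:]=0;m[:,360:]=0
v,u=np.nonzero(m); p=plane(c,np.c_[u,v])
for a in np.arange(-.14,.05,.02):
    q=p[(p[:,1]>a)&(p[:,1]<a+.02)]; print(a.round(2),len(q),q[:,0].min().round(4) if len(q) else 0,q[:,0].max().round(4)if len(q) else 0)
m=cv2.inRange(h,(95,90,20),(130,255,255)); k,l,st,ce=cv2.connectedComponentsWithStats(m)
for i in range(1,k):
    if st[i,4]>300:
        L=np.array([plane(c,[u,np.nonzero(l[:,u]==i)[0].max()+.5])[0] for u in range(st[i,0]+1,st[i,0]+st[i,2]-1)])
        print(st[i],L[:,:2].round(3).tolist())
E
```

```text
1417 [[0.567, -0.138, -0.001], [0.641, -0.059, 0.046]]
1219 [[0.481, -0.032, 0.001], [0.554, 0.028, 0.046]]
10.3833 [-0.05  0.11  0.45  2.16 -0.06  0.88  0.34] [ 0.373 -0.191  0.182] [ 0.999 -0.048  0.002  0.001] [0.3 0.8 0.6]
-0.14 123 0.5378 0.5554
-0.12 121 0.538 0.5555
-0.1 122 0.538 0.5555
-0.08 119 0.5381 0.5552
-0.06 120 0.5383 0.5553
-0.04 55 0.5395 0.5552
-0.02 0 0 0
0.0 0 0 0
0.02 32 0.5384 0.554
0.04 54 0.5385 0.5545
[ 291  159   39   51 1369] [[0.584, -0.073], [0.574, -0.073], [0.566, -0.074], [0.565, -0.076], [0.566, -0.078], [0.566, -0.08], [0.566, -0.081], [0.566, -0.083], [0.581, -0.086], [0.581, -0.088], [0.583, -0.089], [0.582, -0.091], [0.582, -0.093], [0.582, -0.095], [0.582, -0.096], [0.584, -0.098], [0.583, -0.1], [0.583, -0.101], [0.583, -0.103], [0.583, -0.105], [0.583, -0.107], [0.583, -0.108], [0.582, -0.11], [0.582, -0.112], [0.582, -0.113], [0.58, -0.115], [0.58, -0.116], [0.58, -0.118], [0.578, -0.12], [0.562, -0.12], [0.562, -0.121], [0.562, -0.123], [0.562, -0.125], [0.562, -0.127], [0.561, -0.128], [0.565, -0.13], [0.578, -0.133]]
[ 231  215   41   53 1643] [[0.493, 0.035], [0.491, 0.034], [0.488, 0.032], [0.484, 0.031], [0.481, 0.03], [0.477, 0.028], [0.475, 0.027], [0.475, 0.025], [0.475, 0.023], [0.476, 0.021], [0.476, 0.02], [0.476, 0.018], [0.476, 0.017], [0.476, 0.015], [0.476, 0.013], [0.475, 0.012], [0.475, 0.01], [0.475, 0.008], [0.475, 0.007], [0.475, 0.005], [0.475, 0.003], [0.476, 0.002], [0.476, -0.0], [0.476, -0.002], [0.476, -0.003], [0.476, -0.005], [0.475, -0.007], [0.475, -0.008], [0.475, -0.01], [0.475, -0.012], [0.475, -0.013], [0.475, -0.015], [0.476, -0.017], [0.476, -0.018], [0.476, -0.02], [0.476, -0.022], [0.476, -0.023], [0.475, -0.025], [0.475, -0.027]]
```

View pics/top8.png

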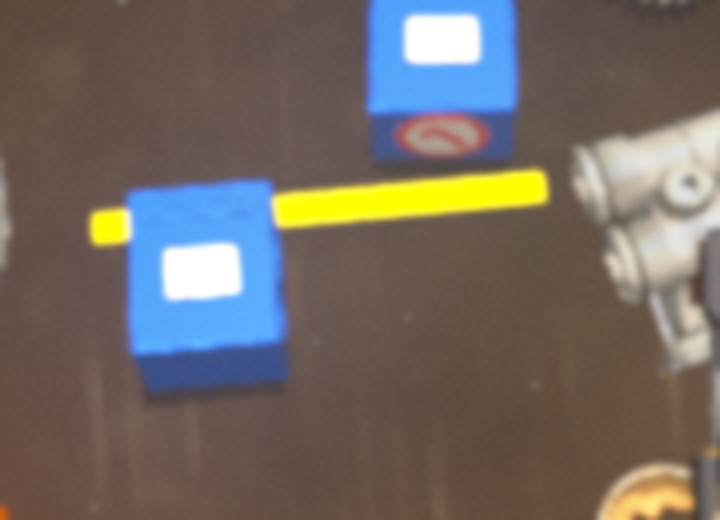

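The picture shows the stamped bin's lower edge at crop y≈160, with bare worktop between it and the line (top edge at y≈175–195). The plain bin lies with its underside short of the line. The tool is clear of everything, so I hand in.

```bash
python3 -c "
from cell import sign_off
print(sign_off())"
```

```text
the job is handed in; nothing more can be done
None
```

The job is done and handed in at about 10.4 s: both bins are tipped onto their far sides, and the stamped one is past the dispatch line. I tipped each with the closed fingertips. The stamp turned out to be under the right-hand bin, which I then pushed straight ahead as it lay.

My last checks from the top camera:

| Item | x (m) |
|---|---|
| Stamped bin, lower edge of underside | 0.561–0.566 |
| Yellow line, far edge | about 0.5555 |
| Plain bin, lower edge of underside | about 0.475 |
| Yellow line, near edge | about 0.538 |

- **Clearance past the line:** about 6 mm at the closest corner, against a camera calibration of about 2 mm. A strip of bare worktop is visible between bin and line.
- **Other objects:** I neither grasped nor lifted a bin. I did not measure the bystanders afterwards, but the tool did not pass near them. The tool was clear of everything at hand-in.
- **Disagreement:** an earlier outline put the stamped bin's lower edge about 14 mm too far ahead, because the red and white stamp broke the blue outline. I used the side-camera extents for the push instead, and the final unobstructed corners agree with those.

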